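Mark and load the third gap of the tin rack

TASK

With a fingertip, push the grey marker along the rail at the back of the wooden rack to the right, past the first and second gaps (counted from the left, as the robot sees it), until it stands in line with the middle of the third gap. Then push the small tin across the worktop into that third gap until it is fully home against the back board. Only push: the tin stays standing on the worktop and is not lifted or tipped over, the marker is moved gently, and the shaker, timer, mug and apple are left where they are.

Things in the scene. Friction and masses are not known exactly. Their poses are not given: they have to be found in the camera images.
- rack: Fixed light-wood rack on the worktop, no floor. Origin: worktop, middle of its open front edge; x points into the rack, y left along the front, z up. Five dividers (6 mm thick, 40 mm high, x = 0 to 60 mm) at y = 148, 74, 0, -74, -148 mm make four gaps 68 mm wide, 60 mm deep; a back board 50 mm high closes them from x = 60 to 68 mm
- rail_mid (a point): Middle of the straight steel rail above the back board: 8 mm thick, along the rack's y, 68 mm behind the rack's front edge, its axis 86 mm above the worktop, between two end posts 96 mm high, 178 mm to either side. Axes as the rack's. Beware: a wall cabinet hangs over the worktop beyond x = 0.64 m, from 0.41 m up
- gap1 (a point): Middle of the first (leftmost) gap, on the worktop, 30 mm behind the front edge; the shaker stands in this gap. Axes as the rack's
- gap2 (a point): The same for the second gap from the left, which is empty
- gap3 (a point): The same for the third gap from the left, which is empty: the one to use. A tin that is home has its upright axis about 1 mm behind this point (toward +x of the rack)
- gap4 (a point): The same for the fourth (rightmost) gap; the timer stands in it
- marker (a joint): Grey marker that slides along the rail, in m: 0 in line with the middle of gap 1, growing to the right (rack -y), so 0.148 is in line with the middle of gap 3; range -0.03 to 0.26. It needs about 1.5 N to move and stays where it is left
- marker_tab (a point): Middle of the marker's upright tab, 110 mm above the worktop: the tab is 14 mm wide (along the rail), 14 mm deep, its top at 125 mm above the worktop; below 95 mm is its 22 mm wide block on the rail
- tin_mid (a point): Centre (half-way up) of the small round upright tin to push: 57 mm diameter, 72 mm high, about 0.18 kg, standing on the worktop in front of the rack. Slides when pushed low down, may rock when pushed near its top
- shaker: Small shaker with a grey body and white cap, 31 mm wide, 79 mm high, stands in the first gap; origin at the middle of its underside. Leave alone
- timer: Round dome kitchen timer, 63 mm diameter, 48 mm high, stands in the fourth gap; origin at the middle of its underside. Leave alone
- mug: Dotted mug, 82 x 117 mm, 91 mm high, on the worktop to the left of the rack; origin at the middle of its underside. Leave alone
- apple: Apple, 82 mm, on the worktop to the left of the rack; origin at the middle of its underside. Leave alone
Things that resemble listed ones, but are neither listed nor needed, are in the scene too. Leave any pink or purple look-alike of the part that bears tin_mid alone.

How it is judged:
On the way, in this order (a step that is already met when the one before it is completed fails the run):
1. the marker stands in line with the third gap (within 12 mm) while the tin is still in front of the rack (value of joint marker between 0.136 and 0.16 m and velocity of joint marker between -0.005 and 0.005 m/s and x of tin_mid in the frame of rack below 0 m), for 0.2 s.
2. the tin is home in the third gap (x of tin_mid in the frame of gap3 above -0.006 m and y of tin_mid in the frame of gap3 between -0.009 and 0.009 m), for 0.2 s.
At the end, for the whole second after the job is handed in: The marker is within 12 mm of the middle of the third gap; the tin stands upright on the worktop in the third gap, home to within about 7 mm of touching the back board, and at rest (all of step 2 and value of joint marker between 0.136 and 0.16 m and x of tin_mid in the frame of gap3 below 0.006 m and angle between tin_mid's own z axis and vertical below 0.06 rad and height (world z) of tin_mid below 0.04 m and linear speed of tin below 0.01 m/s).
It fails at once if the tin is lifted off the worktop (height (world z) of tin_mid above 0.046 m).
It fails at once if the tin is tipped by more than 20 degrees (angle between tin_mid's own z axis and vertical above 0.35 rad).
It fails at once if the marker is pressed or squeezed with more than 25 N (contact force between the fingers and marker above 25 N).
It fails at once if the shaker, the timer or the mug is moved by more than 20 mm, or the apple by more than 30 mm (distance of any of shaker, timer, mug from where it was at the start of the episode above 0.02 m or distance of apple from where it was at the start of the episode above 0.03 m).
It also fails if it takes over 64 s, if anything falls off the work surface, if the arm or the gripper's body presses on something with over 40 N, if the wrist force passes 120 N, or if a joint passes its speed limit or range.

ROBOT

A 6-joint arm with a two-finger parallel gripper is mounted at the origin on a cart in front of the work surface, level with it; the furniture and walls round the work are solid. World frame = base frame: x ahead of the robot, y to its left, z up, the work surface at z = 0. Lengths are in m, angles in rad, forces in N, time in s.
With the tool pointing down it reaches from about 0.35 to 0.975 m from the base axis. Payload 4.9 kg.
Tool frame: the origin (TCP) lies on the centre line of the jaws, within the pads' length; the fingertips stand 11 mm ahead of it and the grasp point (between the pads) lies 8 mm behind it; x points along the fingers, y is the direction in which the jaws open and shut, and the axes are right-handed (so a half turn about x gives the same grasp; the last joint's range is limited). The gripper opens to 85 mm and grips with 20 to 120 N. Pads are 22 mm wide; open, the fingers measure 114 mm over their backs; the gripper's body (76 mm by 85 mm) begins 54 mm behind the grasp point. The pads swing forward as they close: fully open they stand 13 mm farther back than shut.
Start: joints at [-1.395, 0.053, 1.613, -0, 1.476, -0.119], TCP at [0.182, -0.598, 0.242] pointing down, gripper open.
Joint ranges: [-3.01, 3.01], [-1.01, 2.22], [0.06, 2.58], [-1.02, 4.17], [0.09, 2.62], [-3.14, 3.14]. Speed limits (rad/s): [2.57, 2.57, 3.14, 3.14, 3.14, 3.14].

INTERFACE

Orientations are given as a 3x3 rotation matrix whose columns are the frame's x, y, z axes.
In Python, from workcell import robot gives the robot as it stands.
- The arm moves only by the tool carry_out, never from a script. Its arguments are lists of equal length, an entry for each row: "slide": the shift along the tool's x, y, z in m, a list of three; "delta_rot": the turn, a rotation vector about the tool's x, y, z in degrees, a list of three. In form: {"slide": [[dx, dy, dz], ...], "delta_rot": [[ax, ay, az], ...]}. A call has 1 to 5 rows; each row is the pose to reach, as a shift and turn from the pose commanded when the call began, along the tool's axes at that moment; what a row does not reach only later rows make up. A row lasts 1/8 s, in which the tool goes at most 62.5 mm and 10.7 degrees, less where a joint would pass 70% of its speed; a pose out of reach is approached as far as the arm can. A call with a gripper value outside its range is refused whole. "hand" is the closure in counts, from 0 (fully open) to 255 (shut), set as the call begins (left out, the last holds). The fingers move at their own pace and stop on an object; "newtons" is the grip in N (left out, the last holds). Time passes only in rows, so rows that repeat a pose let the fingers close. It gives the time, the measured TCP pose, the force and the opening at its end, in the units of the state.
- robot.observe(): the state, without advancing time (a new reading comes with each control period).
- robot.get_image(name): name is "scene" or "top"; returns the picture (384x512x3 uint8, red, green, blue); there is no depth.
- robot.camera_info(name): a dict with "fov_y" (degrees; the focal length in pixels is half the picture's height over the tangent of half this angle, whatever the lens; pixels are square), "cx", "cy" (the principal point, pixels), "D" ([k1, k2, p1, p2, k3] as OpenCV has them; the pictures are not rectified), "view" (4x4, takes a point from world to camera coordinates). Camera axes: x right, y down, z forward; pixel columns grow to the right and rows downward; lengths in m; the calibration is good to about 2 mm. A picture is of the moment at which its call begins. camera_info takes no time and is no camera call.
- robot.finish_job(): hands the job in, once; it reports no verdict.
Trained networks look in the newest picture that a camera, given by its name, has taken for a name from the list of things; names that differ only in an ending like _2 or _b are one class to them, and where a whole thing is asked for, a point or a joint stands for the part that bears it (a point fixed in the world has none). Each returns a list of dicts, best first, with "p" (0 to 1); they miss things now and then, are a little off and sometimes report something else, mostly with a low value. They report only what shows in the picture. A call takes as long as a camera call. They do not tell look-alikes from the thing itself.
- robot.search_frame(camera, target): "point" ([x, y, z] in m, in world coordinates, good to about 4 mm: the middle of the surface that is visible of it).
The state is a dict: "t": time; "q": joint angles; "joint_velocities": joint speeds; "joint_torque": joint torques, N m; "position": TCP position; "orientation": TCP orientation; "wrist_force": force on the tool from outside, world axes, zero at the start; "ft_torque": the same for the moment, N m; "finger_gap": opening from 0.0 (shut) to 1.0 (fully open).
Only numpy, scipy, OpenCV 4.12 (cv2) and the standard library are available. Lean on these libraries where they do the work, as an engineer would, in place of code of your own. Each camera call takes 0.05 s, during which the arm holds its last target. There are 200 camera calls.

## Working session

There is one attempt and no reset: what is moved stays moved. The work goes in short steps, Python scripts to look and compute and a tool call to move; the robot and the scene stay as the last step left them, time stands still between calls to the robot, and variables do not carry over. Pictures are saved under pics/ and viewed, about 8 in all and at most 12, crops included, and the job is handed in when it is done.

Besides the shell and the picture viewer there is one more tool, called after "Emit:" as a command line: name --argument value ..., lists and objects as JSON in quotes. carry_out: Moves the arm, as the interface text tells. Its arguments: {"type":"object","properties":{"slide":{"type":"array","items":{"type":"array","items":{"type":"number"}}},"delta_rot":{"type":"array","items":{"type":"array","items":{"type":"number"}}},"hand":{"type":"number"},"newtons":{"type":"number"}},"required":["slide","delta_rot"]}

```bash
mkdir -p pics; cat > h.py <<'E'
import numpy as np, cv2
from workcell import robot
def cam(n):
    c=robot.camera_info(n); f=192/np.tan(np.radians(c['fov_y'])/2)
    return np.array([[f,0,c['cx']],[0,f,c['cy']],[0,0,1.]]),np.array(c['D']),np.array(c['view'])
def proj(n,P):
    K,D,V=cam(n); return cv2.projectPoints(np.atleast_2d(np.array(P,float)),cv2.Rodrigues(V[:3,:3])[0],V[:3,3],K,D)[0][:,0]
def ray(n,uv,z):
    K,D,V=cam(n); R,t=V[:3,:3],V[:3,3]
    p=cv2.undistortPoints(np.array([[uv]],float),K,D)[0,0]; d=R.T@[p[0],p[1],1]; o=-R.T@t
    return o+d*(z-o[2])/d[2]
def save(n,f,crop=None,s=1):
    im=robot.get_image(n)[:,:,::-1]
    if crop: x0,y0,x1,y1=crop; im=im[y0:y1,x0:x1]
    cv2.imwrite('pics/'+f,cv2.resize(im,None,fx=s,fy=s,interpolation=cv2.INTER_CUBIC))
E
python3 - <<'E'
from h import *
o=robot.observe(); print(o['t'],o['position'],np.round(o['orientation'],3),o['finger_gap'])
for n in('scene','top'):
    save(n,n+'0.png',s=1.5); print(n,np.round(cam(n)[2],3).tolist())
    for t in ('rack','marker','tin_mid','shaker','timer','mug','apple'):
        print(n,t,[(np.round(d['point'],3).tolist(),round(d['p'],2)) for d in robot.search_frame(n,t)][:4])
print(robot.observe()['t'])
E
```

```text
0.0 [ 0.18147899 -0.59745376  0.24106166] [[-0.     0.291 -0.957]
 [ 0.002 -0.957 -0.291]
 [-1.    -0.002 -0.   ]] 1.0005403763246723
scene [[-0.64, -0.768, -0.025, 0.269], [-0.288, 0.27, -0.919, 0.24], [0.712, -0.58, -0.394, 0.826], [0.0, 0.0, 0.0, 1.0]]
scene rack [([0.498, -0.059, 0.038], 0.88)]
scene marker [([0.512, -0.117, 0.099], 0.52)]
scene tin_mid [([0.356, -0.068, 0.044], 0.79), ([0.406, -0.184, 0.004], 0.57)]
scene shaker [([0.466, -0.088, 0.048], 0.74)]
scene timer []
scene mug [([0.524, 0.202, 0.061], 0.62)]
scene apple [([0.361, 0.231, 0.05], 0.76)]
top [[-0.019, -1.0, -0.016, -0.04], [-0.997, 0.02, -0.076, 0.453], [0.077, 0.015, -0.997, 1.014], [0.0, 0.0, 0.0, 1.0]]
top rack [([0.518, -0.206, 0.047], 0.95)]
top marker []
top tin_mid [([0.358, -0.344, 0.068], 0.84), ([0.375, -0.084, 0.073], 0.76), ([0.419, -0.211, 0.067], 0.59)]
top shaker [([0.47, -0.088, 0.073], 0.68), ([0.517, -0.206, 0.044], 0.52), ([0.386, 0.212, 0.061], 0.15)]
top timer [([0.496, -0.312, 0.037], 0.58)]
top mug [([0.512, -0.124, 0.11], 0.7), ([0.567, 0.195, 0.037], 0.62), ([0.516, -0.208, 0.049], 0.29)]
top apple [([0.385, 0.207, 0.064], 0.94)]
0.8
```

View pics/top0.png

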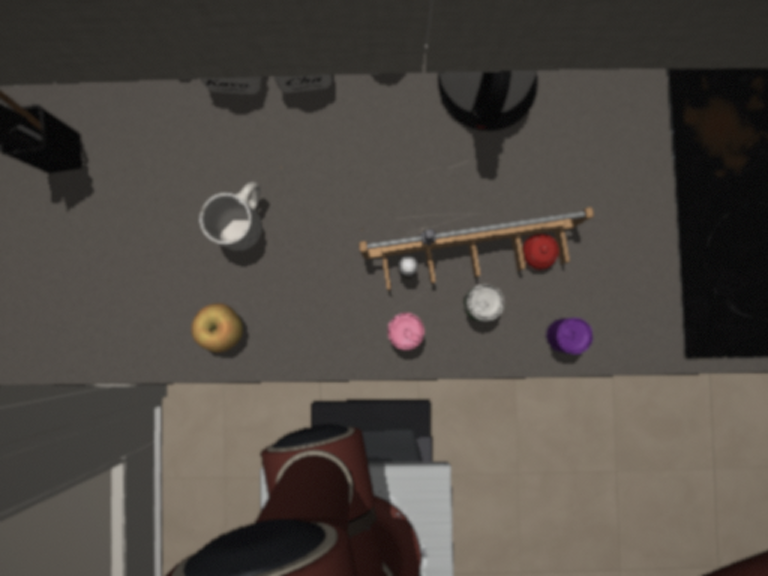

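View pics/scene0.png

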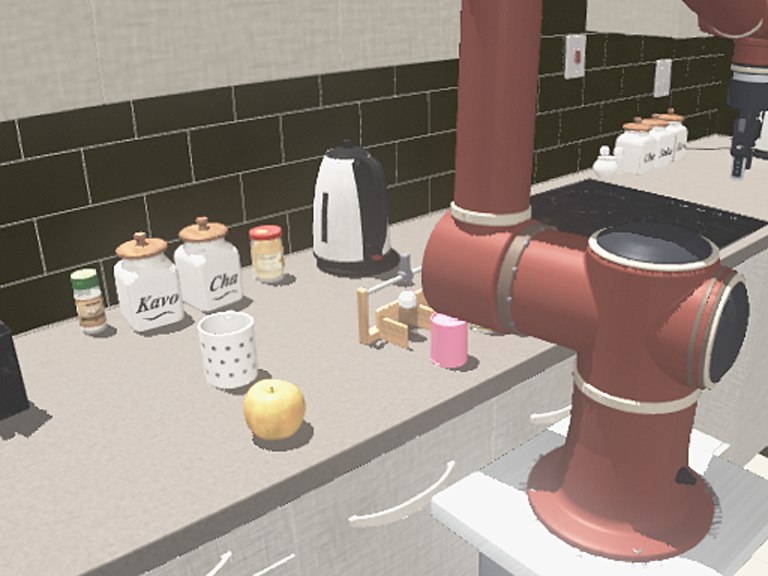

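Top view (1.5x pixels): rack posts are at (363,246) and (589,212), the marker at (429,237), and the grey tin at (485,302). The pink (406,331) and purple (571,337) tins are look-alikes. The divider front ends run from (389,288) to (567,262). The scene view is mostly blocked by the arm.

```bash
cat > fit.py <<'E'
from h import *
from scipy.optimize import least_squares
s=1/1.5
obs=np.array([(363.5,245),(589.5,212),(389,289),(433,283),(477,276),(522,270),(567,262)])*s-.17
mod=np.array([(.068,.178,.096),(.068,-.178,.096)]+[(0,y,.04) for y in(.148,.074,0,-.074,-.148)])
def W(p,m):
    c,sn=np.cos(p[2]),np.sin(p[2]); m=np.atleast_2d(m)
    return np.c_[p[0]+c*m[:,0]-sn*m[:,1],p[1]+sn*m[:,0]+c*m[:,1],m[:,2]]
if __name__=='__main__':
    r=least_squares(lambda p:(proj('top',W(p,mod))-obs).ravel(),[.45,-.2,0]); p=r.x
    print(p,np.round(r.fun.reshape(-1,2),1).tolist())
    np.save('rack.npy',p)
    c,sn=np.cos(p[2]),np.sin(p[2]); R=np.array([[c,-sn],[sn,c]])
    L=lambda w:R.T@(np.array(w)[:2]-p[:2])
    print('marker',ray('top',np.array((429,237))*s,.11),L(ray('top',np.array((429,237))*s,.118)))
    t=ray('top',np.array((485.5,300))*s,.072); print('tin top',t,L(t),L([.419,-.211]))
    for n in('shaker',): print(L([.47,-.088]))
    for y in (.111,.037,-.037,-.111): print('gap',W(p,[.03,y,0]))
    im=cv2.imread('pics/top0.png')
    for q in proj('top',W(p,np.r_[mod,[[.03,-.037,0],[.06,.148,.05],[.06,-.148,.05]]])): cv2.circle(im,tuple(int(v) for v in np.round((q+.17)*1.5)),2,(0,255,0),-1)
    for h in (0,.072):
        a=np.linspace(0,6.28,40)
        for q in proj('top',np.c_[t[0]+.0285*np.cos(a),t[1]+.0285*np.sin(a),0*a+h]): cv2.circle(im,tuple(int(v) for v in np.round((q+.17)*1.5)),1,(0,255,255),-1)
    cv2.imwrite('pics/fit.png',cv2.resize(im[170:380,330:630],None,fx=2.6,fy=2.6))
E
python3 fit.py
```

```text
[ 0.46149862 -0.20832973  0.12637709] [[-0.6, 0.6], [-0.3, 0.5], [-0.5, -0.1], [0.1, -0.5], [0.7, -0.2], [0.5, -0.6], [0.2, 0.4]]
marker [ 0.51564828 -0.12580612  0.11      ] [0.06297542 0.07572117]
tin top [ 0.41956091 -0.21478028  0.072     ] [-0.04241629 -0.00111324] [-0.04249626  0.00270759]
[0.02360006 0.11829858]
gap [[ 0.47726882 -0.09443372  0.        ]]
gap [[ 0.48659586 -0.16784358  0.        ]]
gap [[ 0.49592289 -0.24125343  0.        ]]
gap [[ 0.50524992 -0.31466328  0.        ]]
```

View pics/fit.png

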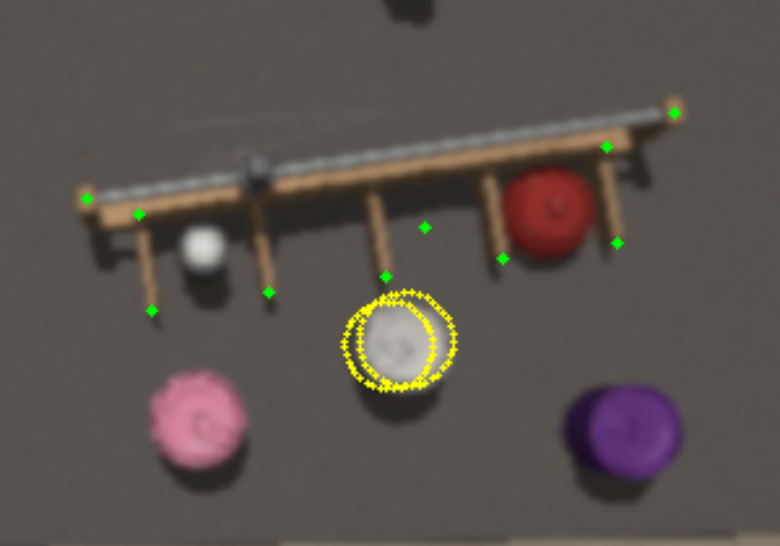

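```bash
cat > go.py <<'E'
import sys
from fit import *
p=np.load('rack.npy')
def st():
    o=robot.observe(); R=np.array(o['orientation']); P=np.array(o['position'])
    c,s=np.cos(p[2]),np.sin(p[2]); l=np.array([[c,s],[-s,c]])@(P[:2]-p[:2])
    print('t',round(o['t'],2),'P',np.round(P,4),'local',np.round([*l,P[2]],4),'gap',round(o['finger_gap'],3),'F',np.round(o['wrist_force'],1))
    return R,P
def to(x,y,z):
    R,P=st(); g=W(p,[x,y,z])[0]; Rd=np.array([[0,np.sin(p[2]),-np.cos(p[2])],[0,-np.cos(p[2]),-np.sin(p[2])],[-1,0,0]])
    print('slide',np.round(R.T@(g-P),4),'rot',np.round(np.degrees(cv2.Rodrigues(R.T@Rd)[0].ravel()),2))
if __name__=='__main__': to(*map(float,sys.argv[1:4]))
E
python3 go.py 0.068 0.120 0.19
```

```text
t 0.8 P [ 0.1816 -0.598   0.2424] local [-0.3268 -0.3513  0.2424] gap 1.0 F [-0.2  0.5  0.3]
slide [ 0.0523 -0.3985 -0.4682] rot [ 9.65  0.   -0.  ]
```

Emit:
carry_out --slide '[[0,-0.04,-0.047],[0,-0.08,-0.094],[0,-0.12,-0.14],[0,-0.16,-0.187],[0,-0.2,-0.234]]' --delta_rot '[[2,0,0],[4,0,0],[6,0,0],[8,0,0],[9.7,0,0]]' --hand 255 --newtons 20

```text
t: 1.42
position: [0.3481, -0.337, 0.2426]
orientation: [[0.001, 0.124, -0.992], [-0.001, -0.992, -0.124], [-1.0, 0.001, -0.001]]
wrist_force: [0.7, -0.1, -0.1]
finger_gap: 0.002
```

```bash
python3 go.py 0.068 0.120 0.19
```

```text
t 1.43 P [ 0.3481 -0.337   0.2426] local [-0.1287 -0.1134  0.2426] gap 0.002 F [ 0.7 -0.1 -0.1]
slide [ 0.0525 -0.2339 -0.1961] rot [-0.14 -0.04 -0.05]
```

Emit:
carry_out --slide '[[0.01,-0.047,-0.039],[0.02,-0.094,-0.078],[0.03,-0.14,-0.118],[0.04,-0.187,-0.157],[0.05,-0.234,-0.196]]' --delta_rot '[[0,0,0],[0,0,0],[0,0,0],[0,0,0],[0,0,0]]'

```text
t: 2.05
position: [0.5135, -0.0801, 0.1925]
orientation: [[0.001, 0.125, -0.992], [-0.001, -0.992, -0.125], [-1.0, 0.001, -0.001]]
wrist_force: [0.1, -1.5, 0.1]
finger_gap: 0.001
```

```bash
python3 go.py 0.068 0.120 0.118; python3 -c "
from h import *
save('top','top1.png',(220,80,440,250),3.4)
save('scene','sc1.png',(200,100,420,265),3.4)
a=cv2.imread('pics/top1.png');b=cv2.imread('pics/sc1.png');w=560
f=lambda i:cv2.resize(i,(w//1,300))
cv2.imwrite('pics/both1.png',np.vstack([cv2.resize(a[:, :],(388,300)),cv2.resize(b,(388,300))]))"
```

```text
t 2.05 P [ 0.5135 -0.0801  0.1925] local [0.0678 0.1206 0.1925] gap 0.001 F [ 0.1 -1.5  0.1]
slide [ 0.0745  0.0006 -0.0001] rot [-0.04 -0.07 -0.04]
```

View pics/both1.png

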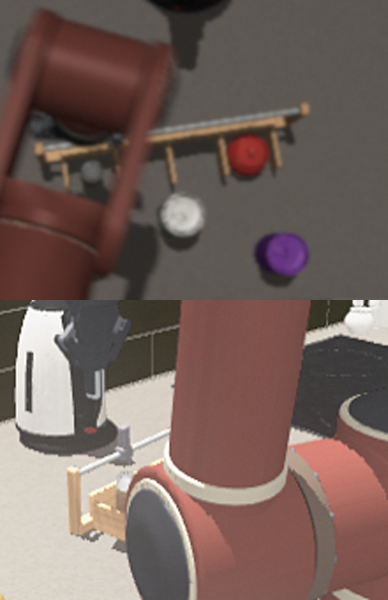

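Top panel: the hand is over the rail's left end. Scene panel: the fingertip (95,398) is above and to the left of the marker tab (123,440). Now I'll lower it and push.

Emit:
carry_out --slide '[[0.025,0,0],[0.05,0,0],[0.073,0,0],[0.073,0.006,0],[0.073,0.012,0]]' --delta_rot '[[0,0,0],[0,0,0],[0,0,0],[0,0,0],[0,0,0]]'

```text
t: 2.78
position: [0.5146, -0.0948, 0.1204]
orientation: [[0.001, 0.125, -0.992], [-0.001, -0.992, -0.125], [-1.0, 0.001, -0.001]]
wrist_force: [0.4, -0.5, 0.5]
finger_gap: 0.0
```

Emit:
carry_out --slide '[[0,0.005,0],[0,0.01,0],[0,0.015,0],[0,0.02,0],[0,0.025,0]]' --delta_rot '[[0,0,0],[0,0,0],[0,0,0],[0,0,0],[0,0,0]]'

```text
t: 3.4
position: [0.5173, -0.1188, 0.1194]
orientation: [[0.0, 0.125, -0.992], [0.0, -0.992, -0.125], [-1.0, -0.0, -0.0]]
wrist_force: [0.5, 1.3, 0.8]
finger_gap: -0.001
```

```bash
python3 go.py 0.068 -0.0155 0.118; python3 -c "
from h import *
print([(np.round(d['point'],3).tolist(),round(d['p'],2)) for d in robot.search_frame('scene','marker')])
save('scene','sc2.png',(200,140,320,265),5)"
```

```text
t 3.4 P [ 0.5173 -0.1188  0.1194] local [0.0667 0.0818 0.1194] gap -0.001 F [0.5 1.3 0.8]
slide [ 0.0014  0.0973 -0.0014] rot [-0.04 -0.01  0.01]
[([0.512, -0.119, 0.099], 0.46)]
```

View pics/sc2.png

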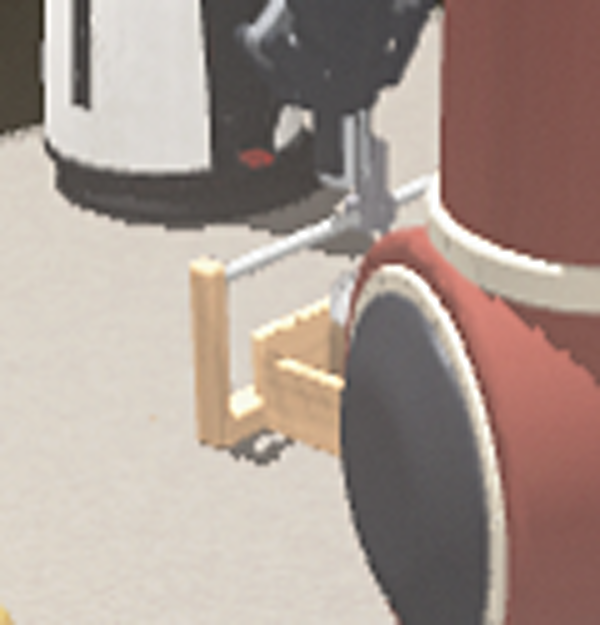

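```bash
python3 -c "
from fit import *
p=np.load('rack.npy')
im=robot.get_image('scene')[:,:,::-1]
for y in(.09,.076,.07,.06,.05):
  q=proj('scene',W(p,[[.068,y,.095],[.068,y,.125]])); print(y,np.round(q,1).tolist(), 'crop',np.round((q-[200,140])*5).tolist())
i0=cv2.imread('pics/scene0.png')
for k,a in enumerate((cv2.resize(i0,(512,384),interpolation=cv2.INTER_AREA),im)): cv2.imwrite('pics/m%d.png'%k,cv2.resize(a[155:200,245:300],None,fx=7,fy=7,interpolation=cv2.INTER_NEAREST))
cv2.imwrite('pics/m.png',np.hstack([cv2.imread('pics/m%d.png'%k) for k in(0,1)]))
"
```

```text
0.09 [[265.7, 181.2], [265.4, 169.9]] crop [[328.0, 206.0], [327.0, 150.0]]
0.076 [[269.4, 179.6], [269.2, 168.4]] crop [[347.0, 198.0], [346.0, 142.0]]
0.07 [[271.0, 178.9], [270.8, 167.7]] crop [[355.0, 195.0], [354.0, 139.0]]
0.06 [[273.6, 177.8], [273.4, 166.7]] crop [[368.0, 189.0], [367.0, 133.0]]
0.05 [[276.2, 176.6], [276.1, 165.6]] crop [[381.0, 183.0], [380.0, 128.0]]
```

View pics/m.png

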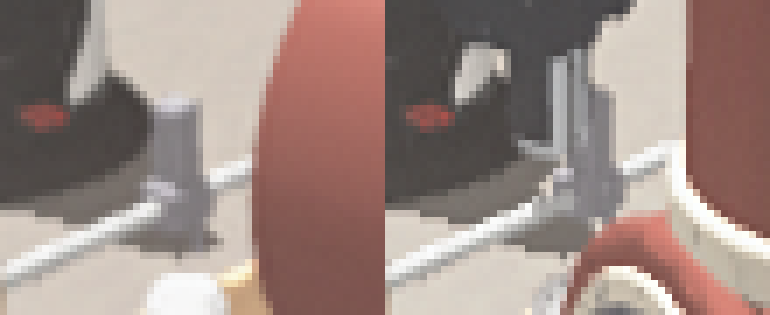

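The marker tab's right edge moved from px 200 to px 228 (about 15 mm), so the fingertip is in contact and the marker is now at y≈0.059. Next I'll push on slowly.

Emit:
carry_out --slide '[[0,0.005,0],[0,0.01,0],[0,0.015,0],[0,0.02,0],[0,0.025,0]]' --delta_rot '[[0,0,0],[0,0,0],[0,0,0],[0,0,0],[0,0,0]]'

```text
t: 4.18
position: [0.5202, -0.1437, 0.1191]
orientation: [[-0.0, 0.125, -0.992], [0.0, -0.992, -0.125], [-1.0, -0.0, 0.0]]
wrist_force: [-0.3, 1.1, -1.4]
finger_gap: -0.001
```

Emit:
carry_out --slide '[[0,0.005,0],[0,0.01,0],[0,0.015,0],[0,0.02,0],[0,0.025,0]]' --delta_rot '[[0,0,0],[0,0,0],[0,0,0],[0,0,0],[0,0,0]]'

```text
t: 4.8
position: [0.5234, -0.1686, 0.1193]
orientation: [[-0.0, 0.125, -0.992], [0.0, -0.992, -0.125], [-1.0, -0.0, 0.0]]
wrist_force: [0.4, 1.6, -1.3]
finger_gap: 0.002
```

Emit:
carry_out --slide '[[0,0.005,0],[0,0.01,0],[0,0.015,0],[0,0.02,0],[0,0.025,0]]' --delta_rot '[[0,0,0],[0,0,0],[0,0,0],[0,0,0],[0,0,0]]'

```text
t: 5.42
position: [0.5266, -0.1934, 0.1193]
orientation: [[0.0, 0.125, -0.992], [-0.0, -0.992, -0.125], [-1.0, 0.0, -0.0]]
wrist_force: [0.4, 2.6, -1.0]
finger_gap: -0.001
```

```bash
python3 go.py 0.068 -0.014 0.118
```

```text
t 5.42 P [ 0.5266 -0.1934  0.1193] local [0.0665 0.0066 0.1193] gap -0.001 F [ 0.4  2.6 -1. ]
slide [ 0.0013  0.0206 -0.0015] rot [-0.05 -0.   -0.  ]
```

Emit:
carry_out --slide '[[0,0.005,0],[0,0.01,0],[0,0.015,0],[0,0.02,0],[0,0.02,0]]' --delta_rot '[[0,0,0],[0,0,0],[0,0,0],[0,0,0],[0,0,0]]'

```text
t: 6.05
position: [0.5292, -0.2137, 0.1195]
orientation: [[0.0, 0.125, -0.992], [-0.001, -0.992, -0.125], [-1.0, 0.001, -0.0]]
wrist_force: [-0.3, 0.3, -0.3]
finger_gap: -0.002
```

Emit:
carry_out --slide '[[0,-0.008,0],[-0.04,-0.008,0],[-0.09,-0.008,0],[-0.1,0.03,0.04],[-0.1,0.075,0.08]]' --delta_rot '[[0,0,0],[0,0,0],[0,0,0],[0,0,0],[0,0,0]]' --hand 0

```text
t: 6.68
position: [0.4594, -0.298, 0.2219]
orientation: [[0.003, 0.128, -0.992], [-0.004, -0.992, -0.128], [-1.0, 0.004, -0.003]]
wrist_force: [0.9, -0.8, -0.6]
finger_gap: 1.0
```

Emit:
carry_out --slide '[[0,0.05,0.03],[0,0.1,0.06],[0,0.15,0.09],[0,0.2,0.09],[0,0.22,0.09]]' --delta_rot '[[0,0,0],[0,0,0],[0,0,0],[0,0,0],[0,0,0]]'

```text
t: 7.3
position: [0.3967, -0.5291, 0.2193]
orientation: [[-0.0, 0.123, -0.992], [-0.001, -0.992, -0.123], [-1.0, 0.001, 0.0]]
wrist_force: [-1.1, -0.0, 0.6]
finger_gap: 1.002
```

```bash
python3 go.py 0 0 0.2; python3 -c "
from h import *
save('top','top3.png',(220,120,440,270),3.5)
print([(np.round(d['point'],3).tolist(),round(d['p'],2)) for n in('marker','tin_mid') for d in robot.search_frame('top',n)])
print([(np.round(d['point'],3).tolist(),round(d['p'],2)) for n in('marker','tin_mid') for d in robot.search_frame('scene',n)])"
```

```text
t 7.3 P [ 0.3967 -0.5291  0.2193] local [-0.1047 -0.31    0.2193] gap 1.002 F [-1.1 -0.   0.6]
slide [ 0.019  -0.3103 -0.1038] rot [-0.17  0.02 -0.04]
[([0.529, -0.235, 0.104], 0.4), ([0.383, 0.213, 0.062], 0.73), ([0.418, -0.212, 0.066], 0.7), ([0.374, -0.086, 0.072], 0.7), ([0.359, -0.345, 0.07], 0.56)]
[([0.515, -0.133, 0.096], 0.69)]
```

View pics/top3.png

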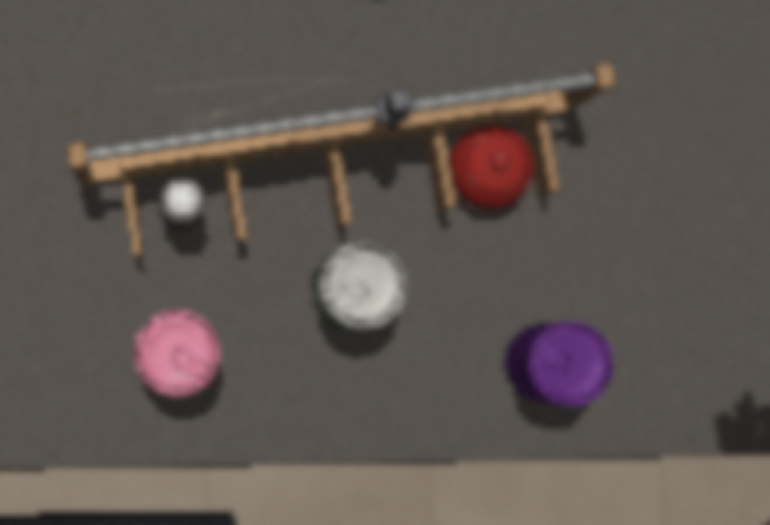

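```bash
python3 -c "
from fit import *
p=np.load('rack.npy');c,s=np.cos(p[2]),np.sin(p[2]);L=lambda w:np.round(np.array([[c,s],[-s,c]])@(np.array(w)[:2]-p[:2]),4)
f=lambda u,v:((u+.5)/3.5-.5+220,(v+.5)/3.5-.5+120)
for u,v,z in((398,106,.118),(363,287,.072),(182,199,.079),(566,364,.072),(178,352,.072)): print(u,v,L(ray('top',f(u,v),z)))
g=lambda P:np.round((proj('top',W(p,P))-[220,120]+.5)*3.5-.5).tolist()
print('marker 0.148 would be at',g([[.068,-.037,.118],[.068,-.037,.125]]),'posts',g([[.068,.178,.096],[.068,-.178,.096]]),'div',g([[0,y,.04] for y in(.148,.074,0,-.074,-.148)]))
print('net marker',L([.529,-.235]),'tin',L([.418,-.212]))
"; python3 go.py -0.042 -0.008 0.2
```

```text
398 106 [ 0.0656 -0.0335]
363 287 [-0.0461  0.0002]
182 199 [0.03   0.1125]
566 364 [-0.1173 -0.1269]
178 352 [-0.0713  0.1302]
marker 0.148 would be at [[403.0, 102.0], [405.0, 100.0]] posts [[77.0, 154.0], [605.0, 77.0]] div [[137.0, 255.0], [241.0, 239.0], [346.0, 224.0], [450.0, 209.0], [554.0, 193.0]]
net marker [ 0.0636 -0.035 ] tin [-0.0436  0.0018]
t 7.55 P [ 0.3975 -0.5259  0.2192] local [-0.1035 -0.307   0.2192] gap 1.0 F [0.2 0.9 0.2]
slide [ 0.0194 -0.299  -0.0615] rot [-0.02  0.01  0.03]
```

The marker reads y≈-0.034 (joint ≈0.145), within tolerance. The tin is at rack (-0.045, 0.001). I'll straddle the tin with open jaws and push it sideways using the left finger.

Emit:
carry_out --slide '[[0,-0.06,-0.012],[0,-0.12,-0.024],[0,-0.18,-0.036],[0,-0.24,-0.048],[0,-0.302,-0.06]]' --delta_rot '[[0,0,0],[0,0,0],[0,0,0],[0,0,0],[0,0,0]]'

```text
t: 8.18
position: [0.4185, -0.2174, 0.2194]
orientation: [[0.001, 0.126, -0.992], [-0.0, -0.992, -0.126], [-1.0, 0.0, -0.001]]
wrist_force: [0.1, 0.7, 0.7]
finger_gap: 1.002
```

Emit:
carry_out --slide '[[0,0,0],[0.03,0,0],[0.06,0,0],[0.09,0,0],[0.105,0,0]]' --delta_rot '[[0,0,0],[0,0,0],[0,0,0],[0,0,0],[0,0,0]]'

```text
t: 8.8
position: [0.418, -0.2199, 0.1126]
orientation: [[-0.002, 0.125, -0.992], [0.001, -0.992, -0.125], [-1.0, -0.001, 0.002]]
wrist_force: [-0.5, 0.3, -0.5]
finger_gap: 1.001
```

```bash
python3 go.py -0.045 -0.004 0.025
```

```text
t 8.8 P [ 0.418  -0.2199  0.1126] local [-0.0446 -0.006   0.1126] gap 1.001 F [-0.5  0.3 -0.5]
slide [ 0.0876 -0.0018  0.0002] rot [-0.05  0.1   0.08]
```

Emit:
carry_out --slide '[[0.02,-0.002,0],[0.04,-0.002,0],[0.06,-0.002,0],[0.075,-0.002,0],[0.086,-0.002,0]]' --delta_rot '[[0,0,0],[0,0,0],[0,0,0],[0,0,0],[0,0,0]]'

```text
t: 9.43
position: [0.4189, -0.2186, 0.0279]
orientation: [[0.0, 0.125, -0.992], [-0.0, -0.992, -0.125], [-1.0, 0.0, -0.0]]
wrist_force: [-0.4, -0.3, -0.6]
finger_gap: 1.002
```

```bash
python3 go.py -0.045 -0.051 0.025
```

```text
t 9.43 P [ 0.4189 -0.2186  0.0279] local [-0.0436 -0.0048  0.0279] gap 1.002 F [-0.4 -0.3 -0.6]
slide [0.003  0.0462 0.0014] rot [-0.05 -0.01 -0.02]
```

Clean descent with no contact. Now the lateral push, slowly.

Emit:
carry_out --slide '[[0,0.005,0],[0,0.01,0],[0,0.015,0],[0,0.02,0],[0,0.025,0]]' --delta_rot '[[0,0,0],[0,0,0],[0,0,0],[0,0,0],[0,0,0]]'

```text
t: 10.05
position: [0.4221, -0.2436, 0.0286]
orientation: [[0.0, 0.125, -0.992], [-0.0, -0.992, -0.125], [-1.0, 0.0, -0.0]]
wrist_force: [-0.3, 1.3, 1.1]
finger_gap: 0.999
```

Emit:
carry_out --slide '[[0,0.005,0],[0,0.01,0],[0,0.015,0],[0,0.019,0],[0,0.021,0]]' --delta_rot '[[0,0,0],[0,0,0],[0,0,0],[0,0,0],[0,0,0]]'

```text
t: 10.68
position: [0.4246, -0.2643, 0.0283]
orientation: [[-0.0, 0.125, -0.992], [0.0, -0.992, -0.125], [-1.0, -0.0, 0.0]]
wrist_force: [-0.4, 1.3, 1.4]
finger_gap: 0.999
```

Emit:
carry_out --slide '[[0,0,0],[0,-0.008,0],[-0.05,-0.008,0],[-0.1,-0.008,0],[-0.13,-0.008,0.03]]' --delta_rot '[[0,0,0],[0,0,0],[0,0,0],[0,0,0],[0,0,0]]'

```text
t: 11.3
position: [0.3951, -0.2602, 0.1617]
orientation: [[0.003, 0.127, -0.992], [-0.003, -0.992, -0.128], [-1.0, 0.004, -0.003]]
wrist_force: [0.4, -1.1, 0.4]
finger_gap: 1.006
```

Emit:
carry_out --slide '[[0,0.06,0.02],[0,0.12,0.04],[0,0.18,0.06],[0,0.24,0.06],[0,0.25,0.06]]' --delta_rot '[[0,0,0],[0,0,0],[0,0,0],[0,0,0],[0,0,0]]' --hand 180

```text
t: 11.92
position: [0.365, -0.5179, 0.1574]
orientation: [[-0.001, 0.123, -0.992], [0.0, -0.992, -0.123], [-1.0, -0.0, 0.0]]
wrist_force: [0.1, 0.5, 0.1]
finger_gap: 0.292
```

```bash
python3 go.py -0.13 -0.037 0.15; python3 -c "
from h import *
save('top','top4.png',(220,120,440,270),3.5)
print([(np.round(d['point'],3).tolist(),round(d['p'],2)) for n in('marker','tin_mid') for d in robot.search_frame('top',n)])"
```

```text
t 11.93 P [ 0.365  -0.5179  0.1574] local [-0.1348 -0.2949  0.1574] gap 0.292 F [0.1 0.5 0.1]
slide [ 0.0075 -0.2579 -0.0039] rot [-0.2   0.03  0.03]
[([0.527, -0.234, 0.105], 0.49), ([0.516, -0.211, 0.047], 0.4), ([0.376, -0.085, 0.073], 0.94), ([0.361, -0.346, 0.067], 0.66), ([0.421, -0.246, 0.069], 0.6)]
```

View pics/top4.png

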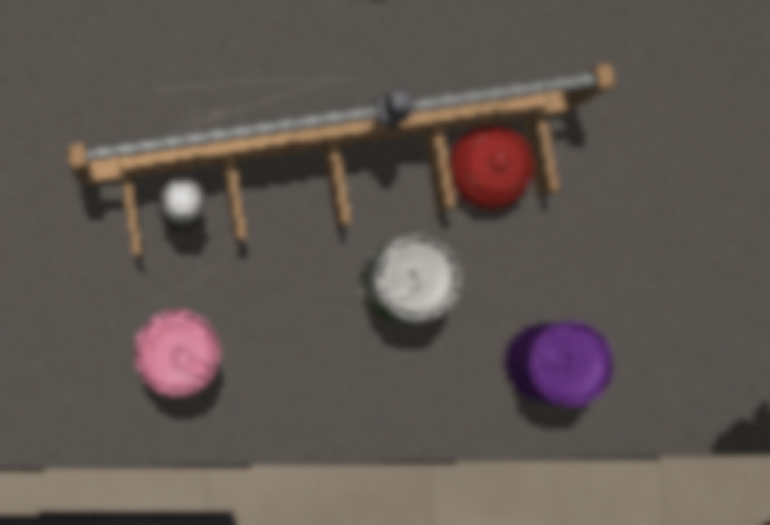

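Emit:
carry_out --slide '[[0,-0.055,-0.005],[0,-0.11,-0.01],[0,-0.165,-0.015],[0,-0.22,-0.02],[0,-0.258,-0.02]]' --delta_rot '[[0,0,0],[0,0,0],[0,0,0],[0,0,0],[0,0,0]]'

```text
t: 12.7
position: [0.3524, -0.2529, 0.1577]
orientation: [[0.0, 0.128, -0.992], [0.0, -0.992, -0.128], [-1.0, -0.0, -0.0]]
wrist_force: [-0.1, -0.4, 0.1]
finger_gap: 0.295
```

Emit:
carry_out --slide '[[0.03,0,0],[0.06,0,0],[0.09,0,0],[0.115,0,0],[0.129,0,0]]' --delta_rot '[[0,0,0],[0,0,0],[0,0,0],[0,0,0],[0,0,0]]'

```text
t: 13.32
position: [0.3522, -0.2547, 0.0279]
orientation: [[-0.001, 0.127, -0.992], [0.001, -0.992, -0.127], [-1.0, -0.002, 0.001]]
wrist_force: [0.0, -0.0, -0.3]
finger_gap: 0.294
```

```bash
python3 go.py -0.0057 -0.037 0.027; python3 -c "
from fit import *
p=np.load('rack.npy');c,s=np.cos(p[2]),np.sin(p[2])
w=ray('top',(416.5/3.5-.5+220,279.5/3.5-.5+120),.072);print(np.array([[c,s],[-s,c]])@(w[:2]-p[:2]))"
```

```text
t 13.32 P [ 0.3522 -0.2547  0.0279] local [-0.1143 -0.0322  0.0279] gap 0.294 F [ 0.  -0.  -0.3]
slide [ 0.0008  0.0049 -0.1086] rot [0.05 0.06 0.09]
[-0.04602133 -0.03602677]
```

Emit:
carry_out --slide '[[0,0.0045,0],[0,0.0045,-0.01],[0,0.0045,-0.02],[0,0.0045,-0.026],[0,0.0045,-0.031]]' --delta_rot '[[0,0,0],[0,0,0],[0,0,0],[0,0,0],[0,0,0]]'

```text
t: 13.95
position: [0.3849, -0.2575, 0.0296]
orientation: [[-0.0, 0.126, -0.992], [-0.0, -0.992, -0.126], [-1.0, 0.0, 0.0]]
wrist_force: [-0.9, -0.1, 0.7]
finger_gap: 0.294
```

Emit:
carry_out --slide '[[0,0,-0.006],[0,0,-0.012],[0,0,-0.018],[0,0,-0.024],[0,0,-0.03]]' --delta_rot '[[0,0,0],[0,0,0],[0,0,0],[0,0,0],[0,0,0]]'

```text
t: 14.58
position: [0.4146, -0.2538, 0.0293]
orientation: [[0.0, 0.125, -0.992], [-0.0, -0.992, -0.125], [-1.0, 0.0, -0.0]]
wrist_force: [-0.8, -0.9, 0.4]
finger_gap: 0.29
```

Emit:
carry_out --slide '[[0,0,-0.006],[0,0,-0.012],[0,0,-0.018],[0,0,-0.024],[0,0,-0.03]]' --delta_rot '[[0,0,0],[0,0,0],[0,0,0],[0,0,0],[0,0,0]]'

```text
t: 15.2
position: [0.4443, -0.25, 0.0293]
orientation: [[-0.0, 0.125, -0.992], [0.0, -0.992, -0.125], [-1.0, -0.0, 0.0]]
wrist_force: [-0.6, -0.4, 0.3]
finger_gap: 0.293
```

```bash
python3 go.py -0.0057 -0.037 0.027
```

```text
t 15.2 P [ 0.4443 -0.25    0.0293] local [-0.0223 -0.0391  0.0293] gap 0.293 F [-0.6 -0.4  0.3]
slide [ 0.0023 -0.0021 -0.0166] rot [-0.05  0.    0.  ]
```

Emit:
carry_out --slide '[[0,-0.001,-0.004],[0,-0.0015,-0.008],[0,-0.0015,-0.011],[0,-0.0015,-0.013],[0,-0.0015,-0.015]]' --delta_rot '[[0,0,0],[0,0,0],[0,0,0],[0,0,0],[0,0,0]]'

```text
t: 15.82
position: [0.4586, -0.2466, 0.0293]
orientation: [[-0.0, 0.125, -0.992], [0.0, -0.992, -0.125], [-1.0, -0.0, 0.0]]
wrist_force: [-1.9, 0.4, 0.4]
finger_gap: 0.29
```

Emit:
carry_out --slide '[[0,0,-0.0015],[0,0,-0.003],[0,0,-0.003],[0,0,-0.003]]' --delta_rot '[[0,0,0],[0,0,0],[0,0,0],[0,0,0]]'

```text
t: 16.32
position: [0.4601, -0.2465, 0.0292]
orientation: [[-0.004, 0.126, -0.992], [0.0, -0.992, -0.126], [-1.0, -0.001, 0.004]]
wrist_force: [-7.2, -0.5, 4.9]
finger_gap: 0.292
```

```bash
python3 go.py -0.0057 -0.037 0.027
```

```text
t 16.32 P [ 0.4601 -0.2465  0.0292] local [-0.0061 -0.0376  0.0292] gap 0.292 F [-7.2 -0.5  4.9]
slide [ 0.0022 -0.0006 -0.0005] rot [-0.03  0.22  0.04]
```

The force rose to about 7 N at the expected home position, so the tin is against the board. I'll back off and look.

Emit:
carry_out --slide '[[0,0,0.003],[0,0,0.02],[0,0,0.05],[-0.04,0,0.07],[-0.1,0,0.07]]' --delta_rot '[[0,0,0],[0,0,0],[0,0,0],[0,0,0],[0,0,0]]'

```text
t: 16.95
position: [0.3889, -0.2536, 0.1275]
orientation: [[-0.004, 0.124, -0.992], [0.004, -0.992, -0.124], [-1.0, -0.005, 0.004]]
wrist_force: [-0.1, -0.8, 1.4]
finger_gap: 0.296
```

Emit:
carry_out --slide '[[-0.02,0.05,0],[-0.02,0.1,0],[-0.02,0.16,0],[-0.02,0.22,0],[-0.02,0.25,0]]' --delta_rot '[[0,0,0],[0,0,0],[0,0,0],[0,0,0],[0,0,0]]'

```text
t: 17.58
position: [0.4225, -0.5058, 0.1492]
orientation: [[0.0, 0.123, -0.992], [-0.001, -0.992, -0.123], [-1.0, 0.001, -0.0]]
wrist_force: [0.9, 0.8, -0.4]
finger_gap: 0.294
```

```bash
python3 - <<'E'
from fit import *
p=np.load('rack.npy');c,s=np.cos(p[2]),np.sin(p[2])
L=lambda w:np.round(np.array([[c,s],[-s,c]])@(np.array(w)[:2]-p[:2]),4)
im=robot.get_image('top')[:,:,::-1]
im=cv2.resize(im[120:270,220:440],None,fx=3.5,fy=3.5,interpolation=cv2.INTER_CUBIC)
a=np.linspace(0,6.28,30)
for q in (proj('top',W(p,np.c_[.031+.0285*np.cos(a),-.037+.0285*np.sin(a),0*a+.072]))-[220,120]+.5)*3.5-.5: cv2.circle(im,tuple(int(v) for v in q),1,(0,255,0),-1)
cv2.imwrite('pics/top5.png',im)
print([(n,L(d['point']),round(d['p'],2)) for n in('marker','tin_mid','timer','shaker') for d in robot.search_frame('top',n)], robot.observe()['t'])
E
```

```text
[('marker', array([ 0.0656, -0.0341]), 0.65), ('tin_mid', array([-0.1181, -0.1227]), 0.91), ('tin_mid', array([ 0.0309, -0.0352]), 0.89), ('tin_mid', array([-0.0715,  0.1327]), 0.84), ('timer', array([ 0.0215, -0.1067]), 0.86), ('shaker', array([0.0256, 0.1156]), 0.49)] 17.825
```

View pics/top5.png

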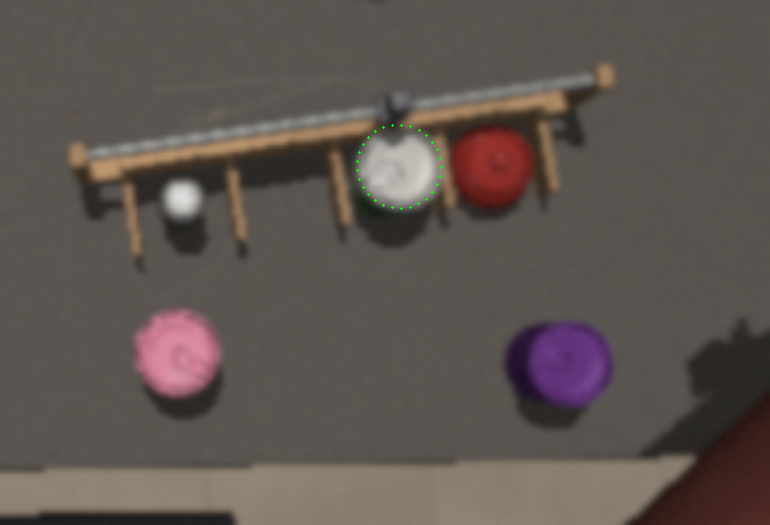

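The tin's top (about (399,168)) matches the predicted home circle in gap 3. The marker is in line at (397,106), and the shaker and timer haven't moved.

```bash
python3 -c "
from workcell import robot
print(robot.finish_job())"
```

```text
the job is handed in; nothing more can be done
None
```

I pushed the marker with the closed fingertips to the third gap. I then pushed the tin sideways into line and on into the gap until it met the back board. The job was handed in at about 18 s.

**Last checks (top camera):**
- **Marker:** at rack y ≈ -0.034, so the joint is at about 0.145 (target 0.148).
- **Tin:** upright at rack (0.031, -0.035), which matches the predicted home position. The force rose to about 7 N when it touched the board.
- **Shaker and timer:** unmoved in the top view.
- **Mug and apple:** not measured again at the end; the arm did not go near them.
- **Look-alike tins (pink, purple):** left alone.

No check failed. The one disagreement was small: the marker read about 1.5 mm differently by eye and by the network (-0.0335 and -0.035) just after the push, well within the 12 mm tolerance. The scene camera was mostly blocked by the arm, so the end state was checked from the top camera only.

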